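Start the tin shaker from its push-button boxes

ROBOT

A 6-joint arm with a two-finger parallel gripper is mounted at the origin on a cart in front of the work surface, level with it; the furniture and walls round the work are solid. World frame = base frame: x ahead of the robot, y to its left, z up, the work surface at z = 0. Lengths are in m, angles in rad, forces in N, time in s.
With the tool pointing down it reaches from about 0.375 to 0.9 m from the base axis. Payload 3.1 kg.
Tool frame: the origin (TCP) lies midway between the tips of the shut fingers; the grasp point (between the pads) lies 19 mm behind it (manip.grip_depth is the distance from the TCP to the grasp point, in m); z points along the fingers, y is the line along which they close (so a half turn about z gives the same grasp; the last joint's range is limited). The gripper opens to 85 mm and grips with 20 to 120 N. Pads are 22 mm wide; open, the fingers measure 114 mm over their backs; the gripper's body (76 mm by 85 mm) begins 54 mm behind the grasp point. The pads swing forward as they close: fully open they stand 13 mm farther back than shut.
Start: joints at [1.147, 0.527, 1.433, -0, 1.181, -0.178], TCP at [0.152, 0.606, 0.231] pointing down, gripper open.
Joint ranges: [-3.08, 3.08], [-0.75, 2.2], [0.22, 2.44], [-1.43, 4.57], [0, 2.65], [-2.85, 2.85]. Speed limits (rad/s): [2.79, 2.79, 3.14, 3.14, 3.14, 3.14].

INTERFACE

Orientations are given as a unit quaternion [x, y, z, w].
In Python, from station import telemetry, snapshot, manip gives the robot as it stands. The module is installed in compiled form; this text tells all that it offers.
- The arm moves only by the shell command python3 -m crank 'ROWS' [OPENING] [FORCE]. ROWS is text: rows parted by semicolons, each of 6 numbers parted by spaces: the shift along the tool's x, y, z as a fraction of full scale, then the turn, a rotation vector about the tool's x, y, z as a fraction of full scale. A call has exactly 5 rows; each row shifts and turns the commanded pose from where the row before left it, along the tool's axes as they then stand; what a row does not reach is not made up. Full scale, the value 1, is 4 cm for a shift and 90 degrees for a turn. A row lasts 1/10 s, in which the tool goes at most 50 mm and 8.59 degrees, less where a joint would pass 70% of its speed; a pose out of reach is approached as far as the arm can. A call with a number of a shift or a turn outside -1 to 1 is refused whole. A call with a gripper value outside its range is refused whole. OPENING is the opening, from -1 (shut) to 1 (fully open), set as the call begins (- or left out, the last holds). The fingers move at their own pace and stop on an object; FORCE is the grip in N (left out, the last holds). Time passes only in rows, so rows that do not move let the fingers close, or fill a call up. It gives the time, the measured TCP pose, the force, the opening and the grip force at its end, in the units of the state.
- telemetry.sense(): the state, without advancing time (a new reading comes with each control period).
- snapshot(name): name is "scene" or "top"; returns a dict with "image" (480x640x3 uint8, red, green, blue), "depth" (480x640 float32, m along the optical axis (not along the pixel's ray), 0 where there is no reading), "camera_matrix" (3x3 intrinsics, pixels), "rvec" (rotation vector, rad) and "tvec" (3), from world to camera coordinates, as OpenCV has them. Camera axes: x right, y down, z forward; pixel columns grow to the right and rows downward; lengths in m; the calibration is good to about 2 mm. A picture is of the moment at which its call begins.
- manip.sign_off(): hands the job in; it is judged then, once.
The state is a dict: "t": time; "q": joint angles; "qd": joint speeds; "tau": joint torques, N m; "tcp_pos": TCP position; "tool_rot": TCP orientation; "force": force on the tool from outside, world axes, zero at the start; "ft_torque": the same for the moment, N m; "finger_gap": opening from 0.0 (shut) to 1.0 (fully open); "gripper_force": force on a finger pad.
Only numpy, scipy, OpenCV 4.12 (cv2) and the standard library are available. Lean on these libraries where they do the work, as an engineer would, in place of code of your own. Each camera call takes 0.05 s, during which the arm holds its last target. There are 200 camera calls.

TASK

Start the paint-tin shaker with the closed fingertips: push the white mains button fully in so that it stays, then push the blue fan button fully in so that it stays, and only then press the green run button fully in and keep it down. Your program finishes while still holding the green button down. Only press: do not press the red stop button, do not lift or shift any of the button boxes, and leave everything else on the bench alone.

Things in the scene. Friction and masses are not known exactly. Their poses are not given: they have to be found in the camera images.
- main_box: Light grey push-button box with the WHITE button: the mains switch. Its origin is the centre of its underside, which stands on the worktop; z up. Loose, about 0.7 kg, 80x80 mm in plan; the lid is 38 mm above the worktop, with a black ring of 49 mm diameter rising 5 mm round the button.
- main_button (a joint): White mains button: flat round cap, 36 mm across, standing 17 mm above the lid when out (55 mm above the worktop) and 9 mm when fully in. Latching: it resists with about 3 N all the way and stays where it is left. Joint value in m: 0 = out, 0.008 = fully in (hard stop); it does not come out again.
- main_cap (a point): Centre of the top face of the white button, moving with it; z up. Aim the closed fingertips here, pressing straight down.
- fan_box: Light grey push-button box with the BLUE button: the extractor fan switch. Same box as the mains one; origin at the centre of its underside, z up; loose, about 0.7 kg.
- fan_button (a joint): Blue fan button: flat round cap, 36 mm across, standing 17 mm above the lid when out (55 mm above the worktop) and 9 mm when fully in. Latching: it resists with about 3 N all the way and stays where it is left. Joint value in m: 0 = out, 0.008 = fully in (hard stop); it does not come out again.
- fan_cap (a point): Centre of the top face of the blue button, moving with it; z up. Aim the closed fingertips here, pressing straight down.
- run_box: Light grey push-button box with the GREEN button: hold-to-run for the shaker. Same box as the mains one; origin at the centre of its underside, z up; loose, about 0.7 kg.
- run_button (a joint): Green run button: flat round cap, 36 mm across, standing 17 mm above the lid when out (55 mm above the worktop) and 9 mm when fully in. Sprung: 1.2 N to start it, rising to 4 N fully in, and it comes back out when let go. Joint value in m: 0 = out, 0.008 = fully in (hard stop).
- run_cap (a point): Centre of the top face of the green button, moving with it; z up. Aim the closed fingertips here, pressing straight down.
- stop_box: YELLOW push-button box with a RED mushroom button, 42 mm across: the stop. To be left alone. Same size as the others; origin at the centre of its underside, z up; loose, about 0.7 kg.
- stop_button (a joint): Red stop button, top 55 mm above the worktop when out. Sprung, 1.2 N to start it. Joint value in m: 0 = out, 0.008 = fully in. Not to be pressed.
- tape_measure: Yellow and black tape measure, 40x76x64 mm. Loose bystander; origin at the centre of its underside, z up.
- pink_tin: Pink tin, 66 mm across, 64 mm high. Loose bystander; origin at the centre of its underside, z up.
- spool_copper: Black spool of copper wire, 80x71x50 mm. Loose bystander; origin at the centre of its underside, z up.
- screw_jar: Clear jar of brass screws with a white lid, 58 mm across, 68 mm high. Loose bystander; origin at the centre of its underside, z up.
- box_seal: Brown carton, 62x95x50 mm. Loose bystander; origin at the centre of its underside, z up.
- box_relay: Smaller brown carton, 58x75x38 mm, lying on the other one. Loose bystander; origin at the centre of its underside, z up.
- tape_clear: Orange roll of tape, 68 mm across, 50 mm high. Loose bystander; origin at the centre of its underside, z up.
- tape_insul: Red roll of tape, 66 mm across, 19 mm high. Loose bystander; origin at the centre of its underside, z up.
Things that resemble listed ones, but are neither listed nor needed, are in the scene too. Leave any purple look-alike of the main_box alone.

How it is judged:
By the outcome, as a careful person would: the job done as asked, in the order asked, and still so for the second after the job is handed in, while the arm keeps its last pose, push and grip.
It also fails if it takes over 40 s, if anything falls off the work surface, if the arm or the gripper's body presses on something with over 40 N, if the wrist force passes 120 N, or if a joint passes its speed limit or range.

## Working session

There is one attempt and no reset: what is moved stays moved. The work goes in short steps, Python scripts to look and compute and a shell command to move; the robot and the scene stay as the last step left them, time stands still between calls to the robot, and variables do not carry over. Pictures are saved under pics/ and viewed, at most 10 in all, crops included, and the job is handed in when it is done.

```bash
mkdir -p pics
cat > h.py <<'E'
import numpy as np,cv2
from station import telemetry,snapshot,manip
def snap(n,tag):
    s=snapshot(n); cv2.imwrite(f'pics/{tag}.png',s['image'][:,:,::-1]); np.savez(f'{tag}.npz',**s); return s
def ray(s,u,v,z):
    R=cv2.Rodrigues(np.array(s['rvec']))[0];t=np.array(s['tvec']).ravel()
    d=R.T@np.linalg.solve(s['camera_matrix'],[u,v,1]);c=-R.T@t
    return c+d*(z-c[2])/d[2]
def dep(s,u,v):
    R=cv2.Rodrigues(np.array(s['rvec']))[0];t=np.array(s['tvec']).ravel()
    Z=s['depth'][int(v),int(u)]
    return R.T@(Z*np.linalg.solve(s['camera_matrix'],[u,v,1])-t)
E
python3 - <<'E'
from h import *
for n in('top','scene'): snap(n,n+'0')
s=telemetry.sense();print(s['t'],s['tcp_pos'],s['tool_rot'],s['finger_gap'])
E
```

```text
0.1 [0.15177363 0.605625   0.2304239 ] [ 1.22575199e-01  9.92458741e-01 -9.41025261e-04 -2.87842003e-04] 0.9994123337729391
```

View pics/top0.png

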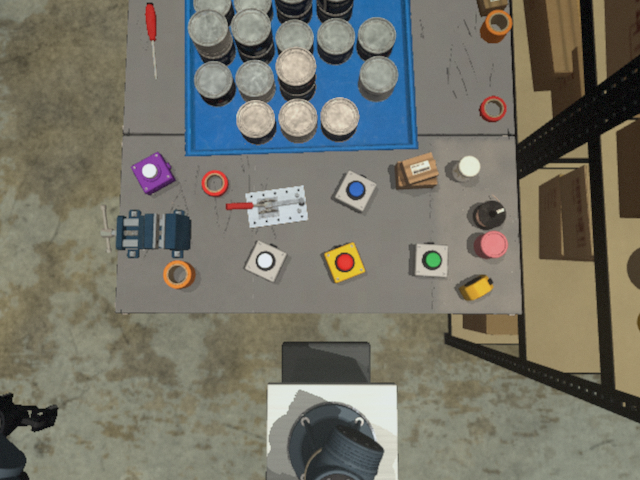

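View pics/scene0.png

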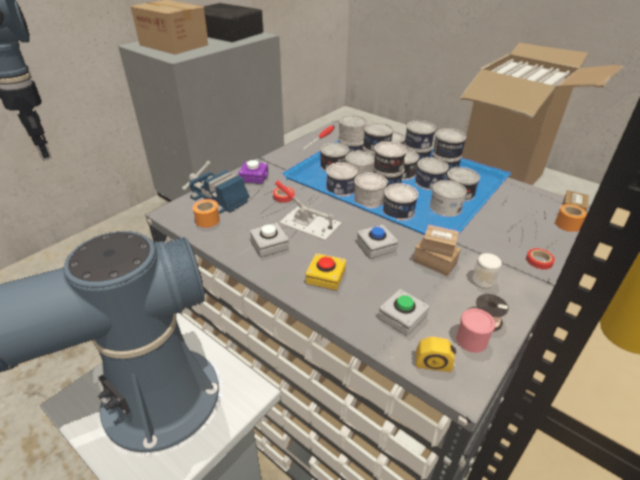

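The top view shows two white-capped boxes: light grey at about (265,260) and purple at about (150,172). The task asks for a light grey mains box, so the one at (265,260) fits and the purple one is the look-alike. Blue is at (355,188), green at (432,260) and red, on the yellow box, at (345,262). I'll measure the caps in both views and make one enlarged crop to confirm.

Run:
```python
from h import *
T=dict(np.load('top0.npz'));S=dict(np.load('scene0.npz'))
def find(s,name,u,v,r=16):
    hsv=cv2.cvtColor(s['image'],cv2.COLOR_RGB2HSV);H,Sa,V=[hsv[:,:,i].astype(int) for i in range(3)]
    m={'white':(V>215)&(Sa<30),'blue':(abs(H-110)<14)&(Sa>130),'green':(abs(H-70)<20)&(Sa>110),'red':((H<8)|(H>172))&(Sa>150)}[name]
    w=np.zeros_like(m);w[v-r:v+r,u-r:u+r]=1
    n,l,st,c=cv2.connectedComponentsWithStats((m&w).astype(np.uint8))
    i=1+np.argmax(st[1:,4]);return c[i],st[i]
for n,a,b in(('white',(265,260),(268,230)),('blue',(355,188),(378,232)),('green',(432,260),(405,303)),('red',(345,262),(326,263))):
    for s,p in((T,a),(S,b)):
        c,st=find(s,n,*p);print(n,c.round(1),st,'ray',ray(s,*c,.055).round(4),'depth',dep(s,*c.round()).round(4))
c=T['image'][150:290,100:460,::-1];cv2.imwrite('pics/crop.png',cv2.resize(c,None,fx=2.2,fy=2.2,interpolation=cv2.INTER_CUBIC))
for p in((290,215),(267,205),(300,205),(240,206)):print(p,dep(T,*p).round(3))
```

```text
white [264.6 260.2] [259 254  13  13 137] ray [0.4497 0.163  0.055 ] depth [0.4506 0.1628 0.0483]
white [268.3 228.5] [261 225  15   9 100] ray [0.4487 0.1623 0.055 ] depth [0.4477 0.1624 0.054 ]
blue [355.9 188.9] [349 182  15  15 177] ray [ 0.6248 -0.0587  0.055 ] depth [ 0.6252 -0.0592  0.0515]
blue [377.5 232.3] [371 228  13  10  97] ray [ 0.6166 -0.0638  0.055 ] depth [ 0.6159 -0.0626  0.0559]
green [432.7 259.5] [426 252  15  16 180] ray [ 0.4518 -0.2425  0.055 ] depth [ 0.4506 -0.2427  0.0577]
green [405.  302.6] [397 296  17  14 177] ray [ 0.4461 -0.2465  0.055 ] depth [ 0.4454 -0.2471  0.0546]
red [344.5 261.8] [336 254  17  17 223] ray [ 0.4461 -0.0298  0.055 ] depth [ 0.4458 -0.0289  0.0512]
red [325.8 263. ] [318 258  17  11 144] ray [ 0.4383 -0.0367  0.055 ] depth [ 0.4372 -0.038   0.0564]
(290, 215) [0.566 0.104 0.016]
(267, 205) [0.586 0.159 0.049]
(300, 205) [0.593 0.08  0.003]
(240, 206) [0.576 0.219 0.092]
```

View pics/crop.png

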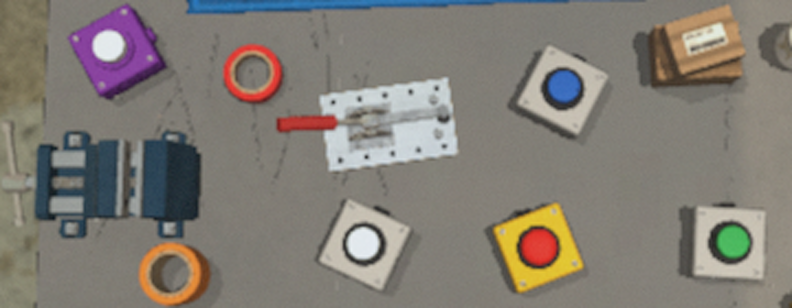

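The crop confirms it. The light grey box with the white cap, at top-view (265,260), is the mains; the purple one is a look-alike and stays alone. Both views agree on white at (0.449, 0.163). For blue and green I trust the top view, because the oblique view also sees the cap sides: blue is about (0.6235, -0.060) and green about (0.4505, -0.2435). The depth heights are all near 55 mm. Moving now.

```bash
cat > rem.py <<'E'
import sys
from h import *
from scipy.spatial.transform import Rotation as Ro
s=telemetry.sense();g=np.array(list(map(float,sys.argv[1:4])))
R=Ro.from_quat(s['tool_rot']).as_matrix()
print('t',round(s['t'],2),'tcp',np.round(s['tcp_pos'],4),'F',np.round(s['force'],1),'gap',round(s['finger_gap'],3),'z',R[:,2].round(3),'todo/4cm',(R.T@(g-s['tcp_pos'])/.04).round(3))
E
for i in 1; do
python3 -m crank '-0.66 -0.6 0 0 0 0;-0.66 -0.6 0 0 0 0;-0.66 -0.6 0 0 0 0;-0.66 -0.6 0 0 0 0;-0.66 -0.6 0 0 0 0' -1 60
python3 -m crank '-0.66 -0.6 0 0 0 0;-0.66 -0.6 0 0 0 0;-0.66 -0.6 0 0 0 0;-0.66 -0.6 0 0 0 0;-0.66 -0.6 0 0 0 0'
python3 -m crank '-0.6 -0.55 0 0 0 0;-0.6 -0.55 0 0 0 0;-0.6 -0.55 0 0 0 0;-0.6 -0.55 0 0 0 0;0 0 0 0 0 0'
done; python3 rem.py .449 .1628 .075
```

```text
t: 0.6
tcp_pos: [0.2512, 0.4563, 0.231]
tool_rot: [0.122, 0.992, -0.0, -0.0]
force: [0.8, 0.7, -0.1]
finger_gap: 0.143
gripper_force: 0.0
t: 1.1
tcp_pos: [0.3501, 0.3078, 0.2311]
tool_rot: [0.123, 0.992, -0.0, -0.0]
force: [0.8, -0.1, -0.4]
finger_gap: -0.002
gripper_force: 0.0
t: 1.6
tcp_pos: [0.4238, 0.198, 0.2313]
tool_rot: [0.125, 0.992, -0.0, 0.001]
force: [-0.4, 0.5, 0.1]
finger_gap: 0.001
gripper_force: 0.0
t 1.6 tcp [0.4238 0.198  0.2313] F [-0.4  0.5  0.1] gap 0.001 z [ 0.002 -0.001 -1.   ] todo/4cm [-0.821 -0.694  3.908]
```

```bash
python3 -m crank '-0.4 -0.35 0 0 0 0;-0.42 -0.345 0 0 0 0;0 0 0.9 0 0 0;0 0 0.9 0 0 0;0 0 0.9 0 0 0' >/dev/null
python3 -m crank '0 0 0.9 0 0 0;0 0 0.3 0 0 0;0 0 0 0 0 0;0 0 0 0 0 0;0 0 0 0 0 0' >/dev/null; python3 rem.py .449 .1628 .047
python3 - <<'E'
from h import *
t=snap('top','top1');s=snap('scene','scene1')
a=t['image'][200:320,200:360,::-1];b=s['image'][170:290,190:350,::-1]
cv2.imwrite('pics/c1.png',cv2.resize(np.hstack([a,b]),None,fx=2.5,fy=2.5,interpolation=cv2.INTER_CUBIC))
E
```

```text
t 2.6 tcp [0.4471 0.1659 0.0763] F [-1.6  0.5 -0.2] gap -0.001 z [ 0.002  0.    -1.   ] todo/4cm [-0.063 -0.065  0.731]
```

View pics/c1.png

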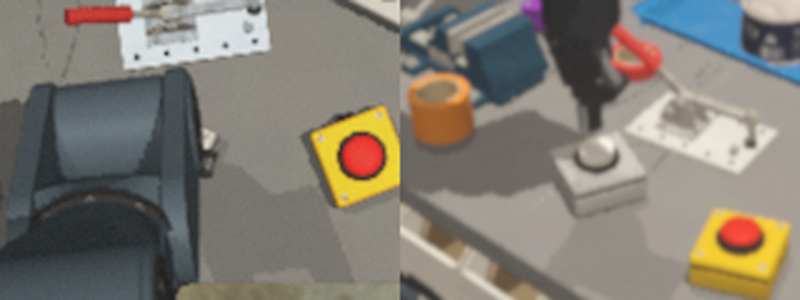

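The scene half of the crop shows the closed fingertips right over the white cap (crop about (597,130)), with ~20 mm to go. Pressing slowly.

```bash
python3 -m crank '-0.06 -0.06 0 0 0 0;0 0 0.2 0 0 0;0 0 0.2 0 0 0;0 0 0.15 0 0 0;0 0 0.1 0 0 0' >/dev/null; python3 rem.py .449 .1628 .047
python3 -m crank '0 0 0.05 0 0 0;0 0 0.05 0 0 0;0 0 0.03 0 0 0;0 0 0 0 0 0;0 0 0 0 0 0' >/dev/null; python3 rem.py .449 .1628 .047
```

```text
t 3.2 tcp [0.4481 0.1625 0.0486] F [-0.4 -0.4  2.4] gap 0.001 z [-0.001 -0.    -1.   ] todo/4cm [-0.02   0.013  0.04 ]
t 3.7 tcp [0.4481 0.1625 0.0468] F [-4.2 -1.7 29.2] gap -0.002 z [ 0.001 -0.    -1.   ] todo/4cm [-0.019  0.012 -0.005]
```

Hard stop reached: 29 N at z = 0.047. Lift and work out the way to blue.

```bash
python3 -m crank '0 0 -0.2 0 0 0;0 0 -0.8 0 0 0;0 0 -0.8 0 0 0;0 0 -0.8 0 0 0;0 0 0 0 0 0' >/dev/null; python3 rem.py .6235 -.06 .075
python3 - <<'E'
from h import *
s=snap('scene','scene2');T=snap('top','top2')
for p in((268,229),(267,229),(270,229),(265,229)):print(dep(s,*p).round(4))
E
```

```text
t 4.2 tcp [0.4507 0.1631 0.1514] F [0.4 0.7 0.1] gap 0.0 z [ 0.008  0.001 -1.   ] todo/4cm [-5.532 -4.365  1.939]
[0.4564 0.1719 0.0445]
[0.4539 0.1729 0.0455]
[0.4553 0.163  0.0494]
[0.4476 0.1737 0.0487]
```

The white cap now reads about 47 mm high, so it's in. On to blue.

```bash
python3 -m crank '-0.6 -0.5 0 0 0 0;-0.6 -0.5 0 0 0 0;-0.6 -0.5 0 0 0 0;-0.6 -0.5 0 0 0 0;-0.6 -0.5 0 0 0 0' >/dev/null
python3 -m crank '-0.6 -0.47 0 0 0 0;-0.6 -0.47 0 0 0 0;-0.6 -0.46 0 0 0 0;-0.6 -0.46 0 0 0 0;-0.13 0 0 0 0 0' >/dev/null
python3 -m crank '0 0 0 0 0 0;0 0 0.6 0 0 0;0 0 0.6 0 0 0;0 0 0.6 0 0 0;0 0 0 0 0 0' >/dev/null; python3 rem.py .6235 -.06 .047
python3 - <<'E'
from h import *
t=snap('top','top3');s=snap('scene','scene3')
a=t['image'][130:250,280:440,::-1];b=s['image'][170:290,300:460,::-1]
cv2.imwrite('pics/c2.png',cv2.resize(np.hstack([a,b]),None,fx=2.5,fy=2.5,interpolation=cv2.INTER_CUBIC))
E
```

```text
t 5.8 tcp [ 0.6157 -0.0579  0.072 ] F [-0.2  0.3 -0.2] gap 0.004 z [-0.01   0.003 -1.   ] todo/4cm [-0.208 -0.003  0.624]
```

View pics/c2.png

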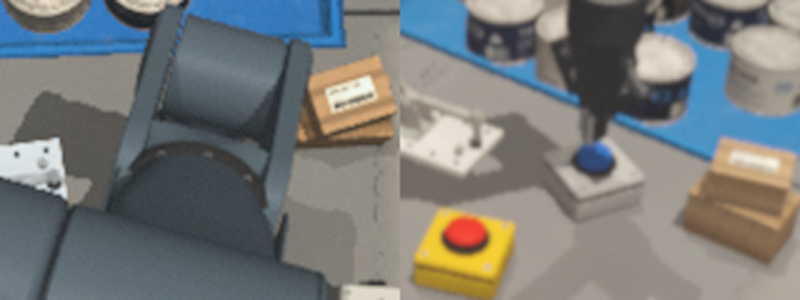

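The fingertips stand over the blue cap (crop about (595,145)). A 6 mm correction, then press.

```bash
python3 -m crank '-0.16 0 0 0 0 0;0 0 0.17 0 0 0;0 0 0.15 0 0 0;0 0 0.1 0 0 0;0 0 0.1 0 0 0' >/dev/null; python3 rem.py .6235 -.06 .047
python3 -m crank '0 0 0.05 0 0 0;0 0 0.05 0 0 0;0 0 0.04 0 0 0;0 0 0 0 0 0;0 0 0 0 0 0' >/dev/null; python3 rem.py .6235 -.06 .047
```

```text
t 6.4 tcp [ 0.6263 -0.0619  0.0549] F [0.1 0.4 3.1] gap -0.0 z [-0.  0. -1.] todo/4cm [0.079 0.03  0.198]
t 6.9 tcp [ 0.6266 -0.0619  0.0496] F [-0.   0.2 -0. ] gap -0.0 z [ 0.  0. -1.] todo/4cm [0.086 0.028 0.064]
```

```bash
python3 -m crank '0 0 0.05 0 0 0;0 0 0.03 0 0 0;0 0 0.03 0 0 0;0 0 0 0 0 0;0 0 0 0 0 0' >/dev/null; python3 rem.py .6235 -.06 .047
```

```text
t 7.4 tcp [ 0.6267 -0.062   0.047 ] F [-3.4  0.5 11.9] gap -0.002 z [ 0.001 -0.    -1.   ] todo/4cm [0.089 0.029 0.001]
```

```bash
python3 -m crank '0 0 0.03 0 0 0;0 0 0 0 0 0;0 0 0 0 0 0;0 0 0 0 0 0;0 0 0 0 0 0' >/dev/null; python3 rem.py .6235 -.06 .047
python3 -m crank '0 0 -0.2 0 0 0;0 0 -0.8 0 0 0;0 0 -0.8 0 0 0;0 0 -0.8 0 0 0;0 0 0 0 0 0' >/dev/null; python3 rem.py .4505 -.2435 .075
python3 - <<'E'
from h import *
s=snap('scene','scene4')
for p in((377,231),(377,232),(378,233),(376,233)):print(dep(s,*p).round(4))
E
```

```text
t 7.9 tcp [ 0.6267 -0.062   0.047 ] F [-4.4  0.2 16.9] gap 0.001 z [ 0.001 -0.    -1.   ] todo/4cm [ 0.09   0.029 -0.001]
t 8.4 tcp [ 0.6301 -0.0628  0.1529] F [ 0.1 -0.2 -0.4] gap -0.003 z [ 0.01  -0.003 -1.   ] todo/4cm [ 3.278 -5.473  1.913]
[ 0.6295 -0.0545  0.0474]
[ 0.6252 -0.0573  0.048 ]
[ 0.625  -0.0607  0.0465]
[ 0.6182 -0.0587  0.0495]
```

Blue stands at 47 mm under 17 N, so it's latched. On to green.

```bash
python3 -m crank '0.33 -0.55 0 0 0 0;0.33 -0.55 0 0 0 0;0.33 -0.55 0 0 0 0;0.33 -0.55 0 0 0 0;0.33 -0.55 0 0 0 0' >/dev/null
python3 -m crank '0.33 -0.55 0 0 0 0;0.33 -0.55 0 0 0 0;0.33 -0.55 0 0 0 0;0.33 -0.55 0 0 0 0;0.33 -0.5 0 0 0 0' >/dev/null
python3 -m crank '0 0 0 0 0 0;0 0 0.6 0 0 0;0 0 0.6 0 0 0;0 0 0.6 0 0 0;0 0 0 0 0 0' >/dev/null
python3 -m crank '0 0 0 0 0 0;0 0 0 0 0 0;0 0 0 0 0 0;0 0 0 0 0 0;0 0 0 0 0 0' >/dev/null; python3 rem.py .4505 -.2435 .047
python3 - <<'E'
from h import *
t=snap('top','top5');s=snap('scene','scene5')
a=t['image'][200:320,360:520,::-1];b=s['image'][240:360,325:485,::-1]
cv2.imwrite('pics/c3.png',cv2.resize(np.hstack([a,b]),None,fx=2.5,fy=2.5,interpolation=cv2.INTER_CUBIC))
E
```

```text
t 10.45 tcp [ 0.4457 -0.2415  0.0768] F [0.3 0.2 0.1] gap -0.0 z [ 0.001 -0.001 -1.   ] todo/4cm [-0.127 -0.02   0.745]
```

View pics/c3.png

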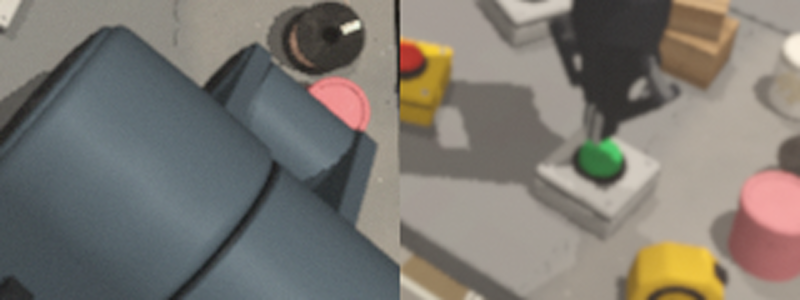

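The fingertips hang over the green cap (crop about (600,140)), and the tape measure and pink tin are clear. Correct 4 mm, then press and hold.

```bash
python3 -m crank '-0.1 -0.02 0 0 0 0;0 0 0.2 0 0 0;0 0 0.2 0 0 0;0 0 0.1 0 0 0;0 0 0.1 0 0 0' >/dev/null; python3 rem.py .4505 -.2435 .047
python3 -m crank '0 0 0.06 0 0 0;0 0 0.06 0 0 0;0 0 0.04 0 0 0;0 0 0 0 0 0;0 0 0 0 0 0' >/dev/null; python3 rem.py .4505 -.2435 .047
```

```text
t 11.05 tcp [ 0.4486 -0.2426  0.0513] F [-0.7  1.   2.9] gap 0.001 z [-0.001  0.001 -1.   ] todo/4cm [-0.052 -0.01   0.108]
t 11.55 tcp [ 0.4486 -0.2426  0.0469] F [-2.3  1.8 12. ] gap -0.003 z [-0.001  0.    -1.   ] todo/4cm [-0.05  -0.01  -0.002]
```

```bash
python3 -m crank '0 0 0.02 0 0 0;0 0 0 0 0 0;0 0 0 0 0 0;0 0 0 0 0 0;0 0 0 0 0 0' >/dev/null; python3 rem.py .4505 -.2435 .047
python3 - <<'E'
from h import *
s=snap('scene','scene6')
E
```

```text
t 12.05 tcp [ 0.4486 -0.2426  0.0468] F [-4.8  2.6 17.6] gap -0.004 z [-0.  0. -1.] todo/4cm [-0.05  -0.01  -0.005]
```

View pics/scene6.png

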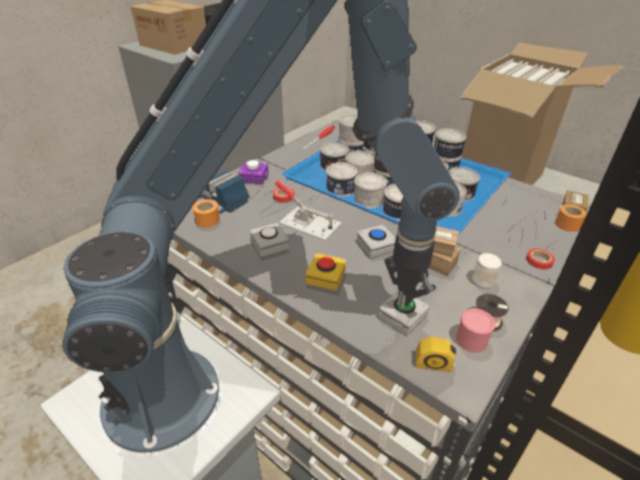

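The white (268,233) and blue (377,236) caps are down, green is held at (405,306) with about 18 N, and all the boxes are where they were. Handing in.

```bash
python3 -c "
from station import manip
print(manip.sign_off())"
```

```text
the job is handed in; nothing more can be done
None
```

I pushed the white mains button and then the blue fan button fully in, and both stayed in; the green run button was fully in and held down with about 18 N when I handed the job in at about 12 s, with nothing else touched.

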